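# Slide a copper blank over the lip and lay it on the soldering block

### The arm

A 6-joint arm with a two-finger parallel gripper is mounted at the origin on the work surface. World frame = base frame: x ahead of the robot, y to its left, z up, the work surface at z = 0. Lengths are in m, angles in rad, forces in N, time in s.
With the tool pointing down it reaches from about 0.25 to 0.775 m from the base axis. Payload 4 kg.
Tool frame: the origin (TCP) lies at the centre of the arm's flange, where the gripper is bolted on; the fingertips stand 199 mm ahead of it and the grasp point (between the pads) lies 180 mm ahead of it (robot.tcp_to_tips is the z of the fingertips in the tool frame, in m); z points along the fingers, y is the line along which they close (so a half turn about z gives the same grasp; the last joint's range is limited). The gripper opens to 94 mm and grips with 3 to 60 N. Pads are 16 mm wide; open, the fingers measure 119 mm over their backs; the gripper's body (75 mm by 177 mm) begins 78 mm behind the grasp point.
Start: joints at [-1.291, 0.087, 1.371, -0, 1.684, -0.103], TCP at [0.205, -0.51, 0.405] pointing down, gripper open.
Joint ranges: [-3.1, 3.1], [-0.76, 2.03], [0.27, 2.55], [-1.08, 4.22], [0.17, 2.65], [-2.57, 2.57]. Speed limits (rad/s): [2.79, 2.79, 3.14, 3.14, 3.14, 3.14].

### API

Orientations are given as [roll, pitch, yaw] about the fixed x, y, z axes, in that order (R = Rz(yaw) Ry(pitch) Rx(roll)).
In Python, from bench import robot gives the robot as it stands.
- The arm moves only by the tool play_rows, never from a script. Its arguments are lists of equal length, an entry for each row: "translation": the shift along the tool's x, y, z scaled (see below), a list of three; "twist": the turn, a rotation vector about the tool's x, y, z scaled (see below), a list of three; "gripper": the opening, from -1 (shut) to 1 (fully open). A call has 1 to 8 rows; each row shifts and turns the commanded pose from where the row before left it, along the tool's axes as they then stand; what a row does not reach is not made up. The controller multiplies each number of a shift by 0.04 m and each number of a turn by 0.1 rad. A row lasts 1/10 s, in which the tool goes at most 50 mm and 8.59 degrees, less where a joint would pass 70% of its speed; a pose out of reach is approached as far as the arm can. A call with a number of a shift or a turn outside -1 to 1 is refused whole. A call with a gripper value outside its range is refused whole. The fingers move at their own pace and stop on an object; the grip force is fixed at half the most. Time passes only in rows, so rows that do not move let the fingers close. It gives the time, the measured TCP pose, the force, the opening and the grip force at its end, in the units of the state.
- robot.get_obs(): the state, without advancing time (a new reading comes with each control period).
- robot.snapshot(name): name is "scene" or "top" or "wrist"; returns the picture (384x512x3 uint8, red, green, blue); there is no depth.
- robot.camera_model(name): a dict with "camera_matrix" (3x3 intrinsics, pixels), "rvec" (rotation vector, rad) and "tvec" (3), from world to camera coordinates, as OpenCV has them. Camera axes: x right, y down, z forward; pixel columns grow to the right and rows downward; lengths in m; the calibration is good to about 2 mm. A picture is of the moment at which its call begins: read the wrist's pose just before it. camera_model takes no time and is no camera call; for the wrist camera it gives the pose at the moment of the call.
- robot.close_job(): hands the job in; it is judged then, once.
Trained networks look in the newest picture that a camera, given by its name, has taken for a name from the list of things; names that differ only in an ending like _2 or _b are one class to them, and where a whole thing is asked for, a point or a joint stands for the part that bears it (a point fixed in the world has none). Each returns a list of dicts, best first, with "score" (0 to 1); they miss things now and then, are a little off and sometimes report something else, mostly with a low value. They report only what shows in the picture. A call takes as long as a camera call. They do not tell look-alikes from the thing itself.
- robot.recognise(name, camera): "centre" ([x, y, z] in m, in world coordinates, good to about 4 mm: the middle of the surface that is visible of it).
- robot.spot_point(name, camera): "centre" ([x, y, z] in m, in world coordinates, good to about 4 mm: a listed point, or the origin of a listed thing).
The state is a dict: "time": time; "joint_positions": joint angles; "qvel": joint speeds; "joint_torque": joint torques, N m; "tool_pos": TCP position; "ee_rot": TCP orientation; "wrist_force": force on the tool from outside, world axes, zero at the start; "wrist_torque": the same for the moment, N m; "width": finger opening in m; "finger_force": force on a finger pad.
Only numpy, scipy, OpenCV 4.12 (cv2) and the standard library are available. Lean on these libraries where they do the work, as an engineer would, in place of code of your own. Each camera call takes 0.05 s, during which the arm holds its last target. There are 200 camera calls.

### The job

The copper blank lies flat in the lipped top of the little drawer unit, where its sides cannot be gripped. With the fingertips pressing only lightly on it (soft copper marks easily), slide it out over the unit's open front edge until about a third of its length, 40 mm, overhangs while it still rests flat on the unit, then pick it up by the overhanging end. Lower it gently, still held, onto the soldering block so that it lies flat, centred and lengthwise along the block, and let go; do not drop it and leave the other things alone.

Things in the scene. Friction and masses are not known exactly. Their poses are not given: they have to be found in the camera images.
- sheet: flat copper blank, 120 long (its x) x 50 wide x 3 mm thick, about 160 g; origin: centre of its underside, z up. Starts flat in the unit's channel, aligned to 0.03 rad, front end 29 to 39 mm behind the open edge, back end 3 to 13 mm from the back lip. Slides easily (friction about 0.3): pressed with 8 to 12 N it follows the fingertips, with some slip. Over 20 N marks it. Overhanging 60 mm it tips off.
- unit: white two-drawer bench unit, fixed, 170 deep (its x) x 80 wide x 98 mm high; origin: centre of its underside on the table. Its top is a channel along x, 58 mm wide, its grey felt floor 90 mm above the table (gives under 1 mm), 8 mm high wooden lips on both sides and at the back (+x, inner face at x = +77 mm), open at the front (x = -85 mm). The drawer pulls on the front stand out 8 mm, below 65 mm height.
- lip (a point): middle of the unit's open front edge, on the channel floor (90 mm above the table); axes as the unit's: -x points out over the edge
- block: pale firebrick soldering block, fixed, 90 long (its x) x 36 wide mm, flat top 45 mm above the table, on a dark steel foot 94 x 40 x 6 mm; origin: centre of its underside on the table. The centred blank sticks out 15 mm at each end and 7 mm at each side; either way round is right.
- block_top (a point): centre of the soldering block's top face, 45 mm above the table; axes as the block's
- hammer: small hammer lying on the table, about 200 mm long, bystander; origin at the middle of its underside
- jar: lidded glass jar, diameter 52, height 55 mm, bystander; origin at the centre of its underside
- anvil: square steel bench block, 60 x 60 x 20 mm, bystander; origin at the centre of its underside
- loupe: black eye loupe, a small cup of diameter 33, height 30 mm, bystander; origin at the centre of its underside
Not all that is in view belongs to the job. Several things have the shape of the sheet; the one meant has the colours described above.

How it is judged:
On the way, in this order (a step that is already met when the one before it is completed fails the run):
1. the blank rests flat on the unit with 30 to 50 mm of it over the front edge (x of sheet in the frame of lip between 0.01 and 0.03 m and z of sheet in the frame of lip below 0.004 m and angle between sheet's own z axis and vertical below 0.06 rad and contact force between sheet and unit above 0.3 N and linear speed of sheet below 0.02 m/s), for 0.2 s.
2. the blank is lifted by the fingers, clear of the unit (z of sheet in the frame of lip above 0.02 m and contact force between sheet and the fingers above 1 N and contact force between sheet and unit below 0.05 N), for 0.2 s.
3. the blank is lowered onto the soldering block while still held (contact force between sheet and block above 0.2 N and contact force between sheet and the fingers above 1 N and horizontal distance between sheet and block_top below 0.02 m), for 0.1 s.
At the end, for the whole second after the job is handed in: The blank lies flat (within 0.06 rad) and still on the soldering block, released, its centre within 12 mm of the block's centre and its length within 0.17 rad of the block's (either way round) (horizontal distance between sheet and block_top below 0.012 m and angle between the x axis of sheet and the x axis of block, either way round below 0.17 rad and angle between sheet's own z axis and vertical below 0.06 rad and z of sheet in the frame of block_top between -0.005 and 0.005 m and contact force between sheet and the fingers below 0.05 N and linear speed of sheet below 0.02 m/s); the robot touches nothing.
It fails at once if the blank pressed against the unit with more than 20 N (contact force between sheet and unit above 20 N).
It fails at once if the blank pressed onto the soldering block with more than 20 N (contact force between sheet and block above 20 N).
It fails at once if the blank dropped to the table (height (world z) of sheet below 0.03 m).
It fails at once if a bystander (hammer, jar, steel bench block or loupe) moved more than 15 mm (distance of any of hammer, jar, anvil, loupe from where it was at the start of the episode above 0.015 m).
It also fails if it takes over 64 s, if anything falls off the work surface, if the arm or the gripper's body presses on something with over 40 N, if the wrist force passes 120 N, or if a joint passes its speed limit or range.

## Working session

There is one attempt and no reset: what is moved stays moved. The work goes in short steps, Python scripts to look and compute and a tool call to move; the robot and the scene stay as the last step left them, time stands still between calls to the robot, and variables do not carry over. Pictures are saved under pics/ and viewed, at most 10 in all, crops included, and the job is handed in when it is done.

Besides the shell and the picture viewer there is one more tool, called after ">>>" as a command line: name --argument value ..., lists and objects as JSON in quotes. play_rows: Moves the arm, as the interface text tells. Its arguments: {"type":"object","properties":{"translation":{"type":"array","items":{"type":"array","items":{"type":"number","minimum":-1,"maximum":1}}},"twist":{"type":"array","items":{"type":"array","items":{"type":"number","minimum":-1,"maximum":1}}},"gripper":{"type":"array","items":{"type":"number"}}},"required":["translation","twist","gripper"]}

```bash
mkdir -p pics; ls
python3 - <<'E'
from bench import robot
import cv2
for n in ("scene","top"):
    im=robot.snapshot(n); cv2.imwrite(f"pics/{n}0.png",im[:,:,::-1])
    for o in ("sheet","unit","block","hammer","jar","anvil","loupe"):
        print(n,o,[(([round(float(v),3) for v in d["centre"]]),round(d["score"],2)) for d in robot.recognise(o,n)[:4]])
    for o in ("lip","block_top"):
        print(n,o,[(([round(float(v),3) for v in d["centre"]]),round(d["score"],2)) for d in robot.spot_point(o,n)[:4]])
o=robot.get_obs();print({k:o[k] for k in("time","tool_pos","ee_rot","wrist_force","width")})
import numpy as np
for n in ("scene","top"):
    m=robot.camera_model(n);R=cv2.Rodrigues(np.array(m["rvec"]))[0];print(n,np.array(m["camera_matrix"]).round(1).tolist(),(-R.T@np.array(m["tvec"]).ravel()).round(3))
E
```

```text
pics
scene sheet [([0.527, 0.037, -0.004], 0.96), ([0.612, -0.259, 0.004], 0.95), ([0.624, -0.111, 0.089], 0.91)]
scene unit [([0.659, -0.137, 0.074], 0.67)]
scene block [([0.634, 0.143, 0.04], 0.81)]
scene hammer [([0.569, 0.4, 0.017], 0.86)]
scene jar [([0.633, -0.406, 0.044], 0.74)]
scene anvil [([0.787, -0.034, 0.017], 0.6)]
scene loupe [([0.525, -0.381, 0.029], 0.51), ([0.633, -0.404, 0.044], 0.5)]
scene lip [([0.523, -0.118, 0.09], 0.94)]
scene block_top [([0.621, 0.156, 0.039], 0.87)]
top sheet [([0.609, -0.253, 0.005], 0.81), ([0.514, 0.041, 0.003], 0.77), ([0.614, -0.109, 0.091], 0.61)]
top unit [([0.615, -0.398, 0.057], 0.66)]
top block [([0.623, 0.152, 0.042], 0.68)]
top hammer [([0.556, 0.405, 0.023], 0.57)]
top jar [([0.617, -0.398, 0.057], 0.48)]
top anvil [([0.772, -0.028, 0.017], 0.57), ([0.617, 0.149, 0.046], 0.2)]
top loupe [([0.506, -0.372, 0.028], 0.42)]
top lip [([0.524, -0.116, 0.087], 0.56)]
top block_top [([0.619, 0.15, 0.048], 0.9)]
{'time': 1.0, 'tool_pos': array([ 0.20543623, -0.51019874,  0.40472656]), 'ee_rot': array([ 3.14142514e+00, -4.42497623e-06,  3.82781855e-01]), 'wrist_force': array([-0.17982659, -0.75844118, -0.13124324]), 'width': 0.09394390103630686}
scene [[440.8, 0.0, 254.5], [0.0, 440.8, 201.2], [0.0, 0.0, 1.0]] [ 1.387 -0.471  0.869]
top [[499.1, 0.0, 256.9], [0.0, 499.1, 194.3], [0.0, 0.0, 1.0]] [ 0.534 -0.009  1.584]
```

View pics/top0.png

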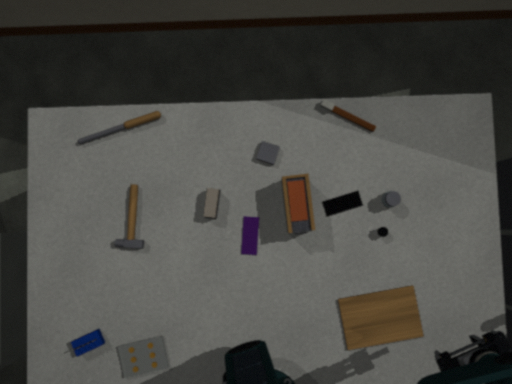

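View pics/scene0.png

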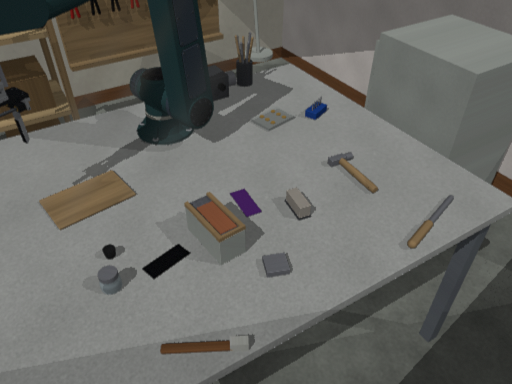

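Two views: the copper blank sits in the unit at top (298,197); look-alikes are the purple plate at (250,236) and the black plate at (343,203), both on the table, so I choose the one in the unit. The block is at top (212,203), and the unit's open front faces the robot.

```bash
cat > h.py <<'E'
from bench import robot
import numpy as np, cv2
from scipy.spatial.transform import Rotation as Ro
def cam(n):
    m=robot.camera_model(n);K=np.array(m["camera_matrix"]);R=cv2.Rodrigues(np.array(m["rvec"]))[0];t=np.array(m["tvec"]).ravel();return K,R,t
def back(c,px,z):
    K,R,t=c;d=(R.T@np.linalg.inv(K)@np.c_[px,np.ones(len(px))].T).T;o=-R.T@t
    return o+d*((z-o[2])/d[:,2])[:,None]
def proj(c,P):
    K,R,t=c;q=(K@(R@np.atleast_2d(P).T+t[:,None])).T;return q[:,:2]/q[:,2:]
def copper(im):
    h=cv2.cvtColor(im,cv2.COLOR_RGB2HSV);return cv2.inRange(h,(3,130,60),(12,255,255)) 
def pose():
    o=robot.get_obs();return np.array(o["tool_pos"]),Ro.from_euler("xyz",o["ee_rot"])
def to(x,y,z,yaw):
    p,R=pose();d=R.inv().apply(np.array([x,y,z])-p)
    tw=(R.inv()*Ro.from_euler("xyz",[np.pi,0,yaw])).as_rotvec()
    print("shift units total",(d/.04).round(3),"turn units",(tw/.1).round(3))
E
python3 - <<'E'
from h import *
c=cam("wrist");p,R=pose();K,Rc,t=c
print("cam in tool",R.inv().apply(-Rc.T@t-p).round(3),"axis",R.inv().apply(Rc.T@[0,0,1]).round(3),"imgx",R.inv().apply(Rc.T@[1,0,0]).round(3),K[0,0])
im=robot.snapshot("top");h=cv2.cvtColor(im,cv2.COLOR_RGB2HSV)
print(h[200,298],h[185,294],h[177,295],h[227,300],h[236,250],h[205,211])
to(.55,-.11,.405,.06)
cv2.imwrite("pics/crop.png",cv2.resize(im[160:260,190:370,::-1],None,fx=4.4,fy=4.4,interpolation=cv2.INTER_CUBIC))
E
```

```text
cam in tool [0.08  0.    0.019] axis [-0.277  0.001  0.961] imgx [-0.     1.    -0.001] 307.44432004434697
[ 10 189 100] [ 10 184 104] [ 16 124  68] [114  23  56] [137 189  66] [16 39 99]
shift units total [ 1.1728e+01 -6.0630e+00 -8.0000e-03] turn units [ 1.000e-03 -0.000e+00  3.228e+00]
```

View pics/crop.png

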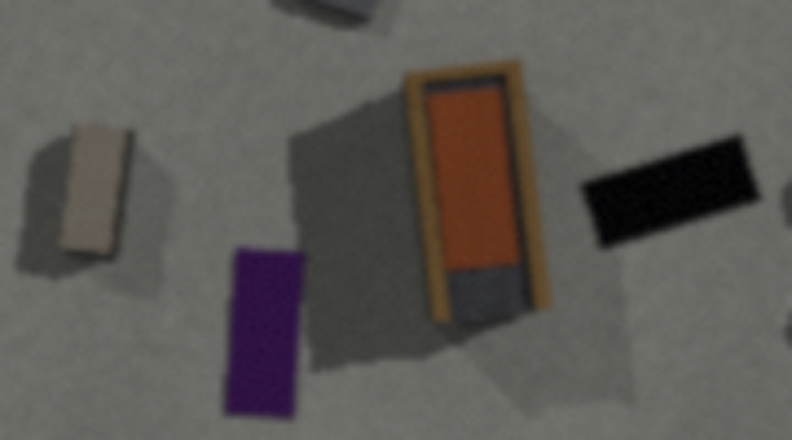

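Crop confirms: copper blank in the wood-lipped unit at crop (470,180); purple and black plates lie on the table.

>>> play_rows --translation '[[0, 0, 0], [0, 0, 0], [0, 0, 0], [0, 0, 0]]' --twist '[[0, 0, 0.95], [0, 0, 0.95], [0, 0, 0.95], [0, 0, 0.95]]' --gripper '[-1, -1, -1, -1]'

```text
time: 1.45
tool_pos: [0.2054, -0.5102, 0.4047]
ee_rot: [3.142, -0.0, -0.001]
wrist_force: [-0.4, 0.1, -1.1]
width: 0.0658
finger_force: 0.0
```

>>> play_rows --translation '[[0.54, -0.83, 0], [0.54, -0.83, 0], [0.54, -0.83, 0], [0.54, -0.83, 0], [0.54, -0.83, 0], [0.54, -0.83, 0], [0.54, -0.83, 0], [0.54, -0.83, 0]]' --twist '[[0, 0, 0], [0, 0, 0], [0, 0, 0], [0, 0, 0], [0, 0, 0], [0, 0, 0], [0, 0, 0], [0, 0, 0]]' --gripper '[-1, -1, -1, -1, -1, -1, -1, -1]'

```text
time: 2.25
tool_pos: [0.378, -0.2426, 0.4049]
ee_rot: [3.141, -0.001, 0.003]
wrist_force: [1.0, -0.4, -0.1]
width: 0.0018
finger_force: 0.0
```

>>> play_rows --translation '[[0.54, -0.83, 0], [0.54, -0.83, 0], [0.54, -0.83, 0], [0.54, -0.83, 0], [0.54, -0.83, 0], [0.54, -0.83, 0], [0.54, -0.83, 0], [0, 0, 0]]' --twist '[[0, 0, 0], [0, 0, 0], [0, 0, 0], [0, 0, 0], [0, 0, 0], [0, 0, 0], [0, 0, 0], [0, 0, 0]]' --gripper '[-1, -1, -1, -1, -1, -1, -1, -1]'

```text
time: 3.05
tool_pos: [0.5295, -0.0079, 0.4041]
ee_rot: [-3.14, -0.0, 0.009]
wrist_force: [-0.8, -0.4, -0.6]
width: 0.0008
finger_force: 0.0
```

Run:
```python
from h import *
c=cam("wrist");im=robot.snapshot("wrist")
np.save("w1.npy",im);np.savez("c1.npz",K=c[0],R=c[1],t=c[2])
cv2.imwrite("pics/w1.png",cv2.resize(im[:,:,::-1],(768,576)))
for o in ("sheet","block"):
  print(o,[(np.round(d["centre"],3).tolist(),round(d["score"],2)) for d in robot.recognise(o,"wrist")[:4]])
for o in ("lip","block_top","unit","sheet"):
  print(o,[(np.round(d["centre"],3).tolist(),round(d["score"],2)) for d in robot.spot_point(o,"wrist")[:4]])
m=copper(im);n,l,s,_=cv2.connectedComponentsWithStats(m);k=1+s[1:,4].argmax();print(s[k])
ct=max(cv2.findContours((l==k).astype(np.uint8),0,1)[0],key=cv2.contourArea).reshape(-1,2)
P=back(c,ct.astype(float),.093)[:,:2]
r=cv2.minAreaRect((P*1000).astype(np.float32));print("sheet rect mm",r)
```

```text
sheet [([0.624, -0.109, 0.092], 0.94), ([0.518, 0.042, -0.0], 0.92), ([0.61, -0.256, -0.002], 0.71)]
block [([0.628, 0.148, 0.049], 0.65)]
lip [([0.524, -0.121, 0.09], 0.85)]
block_top [([0.62, 0.157, 0.044], 0.61)]
unit [([0.607, -0.112, -0.0], 0.66)]
sheet [([0.616, -0.11, 0.091], 0.9), ([0.513, 0.042, -0.003], 0.73), ([0.609, -0.263, -0.002], 0.61)]
[ 342   22   61  142 7731]
sheet rect mm ((616.4365234375, -110.6907730102539), (120.07755279541016, 50.70220947265625), 4.310980796813965)
```

View pics/w1.png

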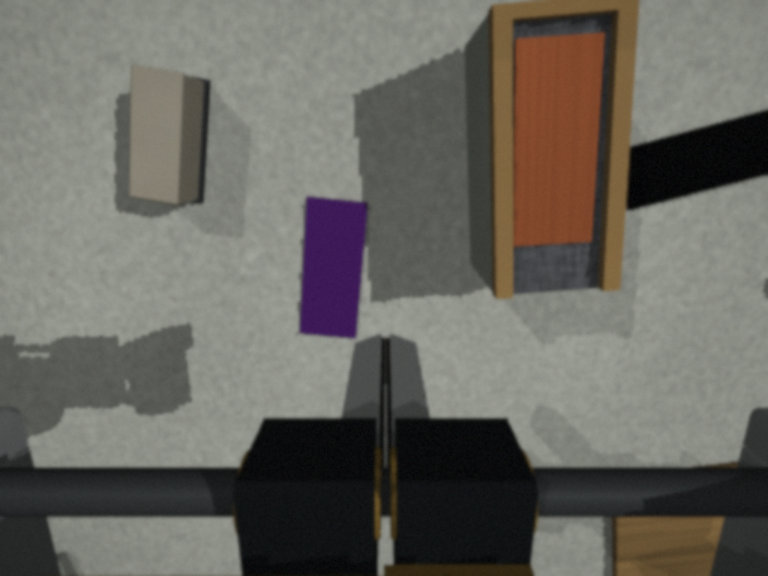

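Run:
```python
from h import *
d=np.load("c1.npz");c=(d["K"],d["R"],d["t"])
s=512/768
def S(p):return (np.array(p,float)+.5)*s-.5
P=back(c,S([(495,298),(513,297),(602,290),(621,289),(493,7),(637,0)]),.098);print(P[:,:2].round(4))
B=back(c,S([(133,66),(184,70),(179,204),(131,196)]),.045)[:,:2];print(B.round(4),B.mean(0))
# block by segmentation
im=np.load("w1.npy");g=cv2.cvtColor(im,cv2.COLOR_RGB2HSV)
for q in [(100,90),(130,90),(128,125),(70,90),(200,40)]: print(q,g[q[1],q[0]],im[q[1],q[0]])
yaw=.075;u=np.array([np.cos(yaw),np.sin(yaw)])
L=P[:4,:2].mean(0);print("lip",L,"sheet along",(np.array([.6164,-.1107])-L)@u, "lat",(np.array([.6164,-.1107])-L)@[-u[1],u[0]])
r=cv2.minAreaRect((B*1000).astype(np.float32));print(r)
```

```text
[[ 0.5214 -0.0798]
 [ 0.5222 -0.0915]
 [ 0.5274 -0.1487]
 [ 0.5282 -0.1609]
 [ 0.689  -0.0663]
 [ 0.693  -0.145 ]]
[[0.6664 0.1628]
 [0.6642 0.1287]
 [0.5747 0.1424]
 [0.5802 0.1766]] [0.62138063 0.15260188]
(100, 90) [ 22  34 134] [134 129 116]
(130, 90) [20 37 82] [82 78 70]
(128, 125) [18 44 86] [86 80 71]
(70, 90) [ 40  15 154] [151 154 145]
(200, 40) [ 39  18 145] [142 145 135]
lip [ 0.52476675 -0.12025324] sheet along 0.0920914744710416 lat 0.0026603336977522878
((622.151611328125, 152.34068298339844), (34.592899322509766, 90.5845947265625), 80.93401336669922)
```

Wrist view: blank at (560,140), measuring 120 × 50.7 mm when projected at z = 0.093, centre (0.616, -0.111). Lip is at (0.525, -0.120) with unit yaw 0.08, so the front end is 32 mm behind the edge, as specified. Block top is centred at (0.621, 0.1525), yaw -0.157, 90 × 35 mm.

>>> play_rows --translation '[[0, 0, 0], [0.55, 0.685, 0], [0.55, 0.685, 0], [0.55, 0.685, 0], [0.55, 0.685, 0], [0, 0, 0], [0, 0, 0]]' --twist '[[0, 0, -0.71], [0, 0, 0], [0, 0, 0], [0, 0, 0], [0, 0, 0], [0, 0, 0], [0, 0, 0]]' --gripper '[-1, -1, -1, -1, -1, -1, -1]'

```text
time: 4.1
tool_pos: [0.6237, -0.1154, 0.404]
ee_rot: [-3.141, 0.001, 0.071]
wrist_force: [-0.7, 1.4, -0.3]
width: 0.0004
finger_force: 0.0
```

>>> play_rows --translation '[[0, 0, 0.6], [0, 0, 0.6], [0, 0, 0.6], [0, 0, 0.5], [0, 0, 0.25], [0, 0, 0], [0, 0, 0]]' --twist '[[0, 0, 0], [0, 0, 0], [0, 0, 0], [0, 0, 0], [0, 0, 0], [0, 0, 0], [0, 0, 0]]' --gripper '[-1, -1, -1, -1, -1, -1, -1]'

```text
time: 4.8
tool_pos: [0.6238, -0.1138, 0.3041]
ee_rot: [3.141, -0.002, 0.074]
wrist_force: [1.4, -0.5, 1.4]
width: 0.0001
finger_force: 0.0
```

>>> play_rows --translation '[[0, 0, 0.1], [0, 0, 0.1], [0, 0, 0.05], [0, 0, 0], [0, 0, 0]]' --twist '[[0, 0, 0], [0, 0, 0], [0, 0, 0], [0, 0, 0], [0, 0, 0]]' --gripper '[-1, -1, -1, -1, -1]'

```text
time: 5.3
tool_pos: [0.6239, -0.1141, 0.2927]
ee_rot: [3.142, 0.0, 0.074]
wrist_force: [-0.1, -0.3, -1.2]
width: 0.0008
finger_force: 0.0
```

>>> play_rows --translation '[[0, 0, 0.015], [0, 0, 0.015], [0, 0, 0], [0, 0, 0]]' --twist '[[0, 0, 0], [0, 0, 0], [0, 0, 0], [0, 0, 0]]' --gripper '[-1, -1, -1, -1]'

```text
time: 5.7
tool_pos: [0.6238, -0.1141, 0.2925]
ee_rot: [3.141, -0.001, 0.074]
wrist_force: [-2.0, -0.2, 5.5]
width: 0.0003
finger_force: 2.7
```

>>> play_rows --translation '[[0, 0, 0.01], [0, 0, 0], [0, 0, 0]]' --twist '[[0, 0, 0], [0, 0, 0], [0, 0, 0]]' --gripper '[-1, -1, -1]'

```text
time: 6.0
tool_pos: [0.6238, -0.1141, 0.2925]
ee_rot: [3.141, -0.001, 0.074]
wrist_force: [-2.4, 1.3, 7.0]
width: 0.0008
finger_force: 3.3
```

Run:
```python
from h import *
for i in range(4):
  o=robot.get_obs();print(o["time"],np.round(o["wrist_force"],2));robot.snapshot("top")
```

```text
6.0 [-2.43  1.29  6.95]
6.05 [-2.56  1.74  7.06]
6.1 [-3.15 -0.59  6.69]
6.15 [-2.11  0.54  6.63]
```

>>> play_rows --translation '[[0, 0, 0.015], [0, 0, 0], [-0.05, 0, 0], [-0.1, 0, 0], [-0.1, 0, 0], [-0.1, 0, 0], [-0.1, 0, 0], [0, 0, 0]]' --twist '[[0, 0, 0], [0, 0, 0], [0, 0, 0], [0, 0, 0], [0, 0, 0], [0, 0, 0], [0, 0, 0], [0, 0, 0]]' --gripper '[-1, -1, -1, -1, -1, -1, -1, -1]'

```text
time: 7.0
tool_pos: [0.6065, -0.1156, 0.2925]
ee_rot: [3.14, -0.005, 0.074]
wrist_force: [0.6, -0.1, 6.4]
width: 0.0003
finger_force: 3.0
```

```bash
cat >> h.py <<'E'
def along(front_only=False):
    c=cam("top");m=copper(robot.snapshot("top"));n,l,s,_=cv2.connectedComponentsWithStats(m);k=1+s[1:,4].argmax()
    ct=max(cv2.findContours((l==k).astype(np.uint8),0,1)[0],key=cv2.contourArea).reshape(-1,2).astype(float)
    P=back(c,ct,.093)[:,:2]-[.5248,-.120];a=P@[np.cos(.08),np.sin(.08)];b=P@[-np.sin(.08),np.cos(.08)]
    print("copper along",a.min().round(4),a.max().round(4),"lat",b.min().round(4),b.max().round(4))
E
python3 - <<'E'
from h import *
along();o=robot.get_obs();print(o["wrist_force"],o["tool_pos"])
c=cam("wrist");m=copper(robot.snapshot("wrist"));ys,xs=np.nonzero(m);P=back(c,np.c_[xs,ys].astype(float),.093)[:,:2]-[.5248,-.120];print("wrist far end",np.percentile(P@[np.cos(.08),np.sin(.08)],[.5,99.5]))
E
```

```text
copper along 0.0155 0.0502 lat -0.0193 0.0308
[ 1.1059417  -0.38214994  6.37230548] [ 0.60655945 -0.11561749  0.2924983 ]
wrist far end [0.05383505 0.13596637]
```

>>> play_rows --translation '[[0, 0, 0.012], [-0.1, 0, 0], [-0.1, 0, 0], [-0.1, 0, 0], [-0.1, 0, 0], [-0.1, 0, 0], [-0.1, 0, 0], [-0.1, 0, 0]]' --twist '[[0, 0, 0], [0, 0, 0], [0, 0, 0], [0, 0, 0], [0, 0, 0], [0, 0, 0], [0, 0, 0], [0, 0, 0]]' --gripper '[-1, -1, -1, -1, -1, -1, -1, -1]'

```text
time: 7.9
tool_pos: [0.5792, -0.1177, 0.2925]
ee_rot: [3.139, -0.008, 0.074]
wrist_force: [2.3, 0.1, 7.1]
width: 0.0002
finger_force: 3.2
```

```bash
cat >> h.py <<'E'
def wfar():
    c=cam("wrist");m=copper(robot.snapshot("wrist"));ys,xs=np.nonzero(m);P=back(c,np.c_[xs,ys].astype(float),.093)[:,:2]-[.5248,-.120];print("wrist far end",np.percentile(P@[np.cos(.08),np.sin(.08)],[.5,99.5]))
E
python3 - <<'E'
from h import *
along();wfar();o=robot.get_obs();print(o["wrist_force"],o["tool_pos"])
E
```

```text
copper along -0.0085 0.0207 lat -0.0185 0.0308
wrist far end [0.02010571 0.10841238]
[0.98339708 0.79221765 7.03638335] [ 0.57880583 -0.11773369  0.29247178]
```

>>> play_rows --translation '[[-0.1, 0, 0.005], [-0.1, 0, 0], [-0.1, 0, 0], [-0.1, 0, 0], [-0.1, 0, 0], [-0.1, 0, 0], [-0.1, 0, 0], [-0.05, 0, 0]]' --twist '[[0, 0, 0], [0, 0, 0], [0, 0, 0], [0, 0, 0], [0, 0, 0], [0, 0, 0], [0, 0, 0], [0, 0, 0]]' --gripper '[-1, -1, -1, -1, -1, -1, -1, -1]'

```text
time: 8.8
tool_pos: [0.5493, -0.1199, 0.2925]
ee_rot: [3.139, -0.008, 0.074]
wrist_force: [2.4, 0.4, 6.9]
width: 0.0003
finger_force: 3.4
```

Run:
```python
from h import *
along();wfar();o=robot.get_obs();print(o["wrist_force"],o["tool_pos"])
cv2.imwrite("pics/w2.png",robot.snapshot("wrist")[:,:,::-1])
```

```text
copper along -0.0382 -0.0147 lat -0.0144 0.0295
wrist far end [-0.01175964  0.07943273]
[2.14769982 0.35391675 7.18713906] [ 0.54914959 -0.11994567  0.29248259]
```

View pics/w2.png

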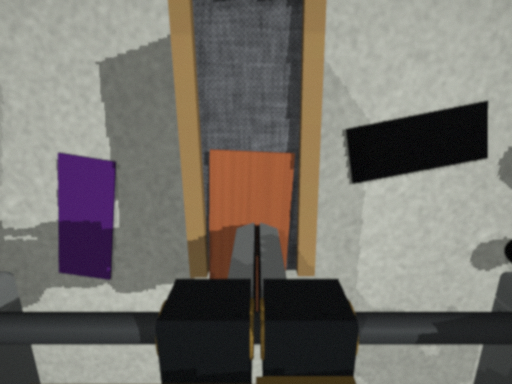

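The blank now overhangs about 40 mm (back edge at pixel row 150, 79 mm behind the edge) and lies straight in the channel. Hold, then lift off.

>>> play_rows --translation '[[0, 0, 0], [0, 0, 0], [0, 0, -0.1], [0, 0, -0.2], [0, 0, -0.7], [0, 0, -0.7], [0, 0, 0], [0, 0, 0]]' --twist '[[0, 0, 0], [0, 0, 0], [0, 0, 0], [0, 0, 0], [0, 0, 0], [0, 0, 0], [0, 0, 0], [0, 0, 0]]' --gripper '[-1, -1, -1, -1, -1, 1, 1, 1]'

```text
time: 9.75
tool_pos: [0.5481, -0.1197, 0.3579]
ee_rot: [3.141, -0.001, 0.074]
wrist_force: [-0.4, 0.3, -0.0]
width: 0.0206
finger_force: 0.0
```

Run:
```python
from h import *
to(.5118,-.120,.3515,.077)
```

```text
shift units total [-0.905 -0.06   0.16 ] turn units [ 0.003 -0.006 -0.032]
```

>>> play_rows --translation '[[-0.45, -0.03, 0], [-0.45, -0.03, 0], [0, 0, 0.16], [0, 0, 0], [0, 0, 0], [0, 0, 0]]' --twist '[[0, 0, 0], [0, 0, 0], [0, 0, 0], [0, 0, 0], [0, 0, 0], [0, 0, 0]]' --gripper '[1, 1, 1, 1, 1, 1]'

```text
time: 10.35
tool_pos: [0.5125, -0.12, 0.3508]
ee_rot: [-3.141, 0.001, 0.074]
wrist_force: [-0.0, -0.4, 0.4]
width: 0.069
finger_force: 0.0
```

Run:
```python
from h import *
along();wfar();o=robot.get_obs();print(o["tool_pos"],o["width"])
c=cam("wrist");im=robot.snapshot("wrist");cv2.imwrite("pics/w3.png",im[:,:,::-1])
m=copper(im);ct=max(cv2.findContours(m,0,1)[0],key=cv2.contourArea).reshape(-1,2).astype(float)
P=back(c,ct,.093)[:,:2];print(cv2.minAreaRect((P*1000).astype(np.float32)))
to(.5118,-.120,.2715,.077)
```

```text
copper along 0.038 0.0792 lat -0.023 0.0294
wrist far end [-0.03922076  0.07850722]
[ 0.5124473  -0.11998527  0.35124213] 0.07730630688397824
((544.2508544921875, -116.22889709472656), (119.28252410888672, 50.596282958984375), 1.8997794389724731)
shift units total [-1.500e-02 -1.000e-03  1.996e+00] turn units [ 0.001 -0.    -0.03 ]
```

View pics/w3.png

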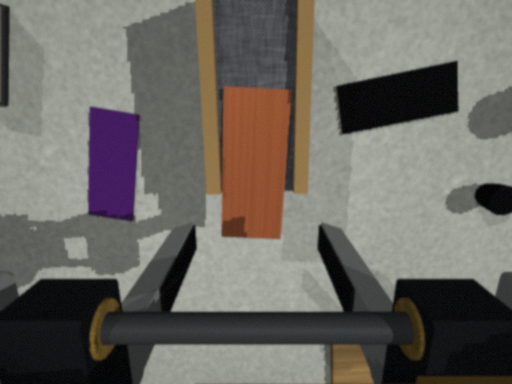

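Wrist view: blank flat with front edge at row 238, back edge at row 87, overhanging beyond the lip ends (row 192), and slightly turned (yaw 0.033). Overhang is about 40 mm.

>>> play_rows --translation '[[-0.02, -0.06, 0], [0, 0, 0.4], [0, 0, 0.4], [0, 0, 0.4], [0, 0, 0.4], [0, 0, 0.4], [0, 0, 0], [0, 0, 0]]' --twist '[[0, 0, 0.4], [0, 0, 0], [0, 0, 0], [0, 0, 0], [0, 0, 0], [0, 0, 0], [0, 0, 0], [0, 0, 0]]' --gripper '[1, 1, 1, 1, 1, 1, 1, 1]'

```text
time: 11.3
tool_pos: [0.5112, -0.1177, 0.2716]
ee_rot: [3.142, 0.0, 0.034]
wrist_force: [0.2, 0.2, -0.3]
width: 0.0941
finger_force: 0.0
```

>>> play_rows --translation '[[0, 0, 0], [0, 0, 0], [0, 0, 0], [0, 0, 0], [0, 0, 0], [0, 0, 0], [0, 0, 0], [0, 0, 0]]' --twist '[[0, 0, 0], [0, 0, 0], [0, 0, 0], [0, 0, 0], [0, 0, 0], [0, 0, 0], [0, 0, 0], [0, 0, 0]]' --gripper '[0.5, 0.35, 0.2, 0.1, 0, -0.2, -0.6, -1]'

```text
time: 12.1
tool_pos: [0.511, -0.1176, 0.2715]
ee_rot: [-3.142, 0.0, 0.034]
wrist_force: [-0.2, 0.2, 1.7]
width: 0.0491
finger_force: 30.0
```

Run:
```python
from h import *
o=robot.get_obs();print(o["tool_pos"],o["ee_rot"],o["width"],o["finger_force"],o["wrist_force"])
```

```text
[ 0.5110158  -0.11760505  0.27145896] [-3.14159185e+00  1.84469899e-05  3.38243976e-02] 0.049074044756375355 29.98465597629547 [-0.18399823  0.24605028  1.68147616]
```

>>> play_rows --translation '[[0, 0, -0.1], [0, 0, -0.15], [0, 0, -0.3], [0, 0, -0.4], [0, 0, -0.4], [0, 0, -0.3], [0, 0, 0], [0, 0, 0]]' --twist '[[0, 0, 0], [0, 0, 0], [0, 0, 0], [0, 0, 0], [0, 0, 0], [0, 0, 0], [0, 0, 0], [0, 0, 0]]' --gripper '[-1, -1, -1, -1, -1, -1, -1, -1]'

```text
time: 12.9
tool_pos: [0.511, -0.1177, 0.3376]
ee_rot: [3.141, -0.0, 0.034]
wrist_force: [0.4, 1.2, -3.0]
width: 0.0488
finger_force: 30.0
```

Run:
```python
from h import *
o=robot.get_obs();p=o["tool_pos"];print(p,o["ee_rot"],o["width"],o["wrist_force"],o["wrist_torque"])
c=cam("wrist");im=robot.snapshot("wrist");cv2.imwrite("pics/w4.png",im[:,:,::-1])
m=copper(im);ct=max(cv2.findContours(m,0,1)[0],key=cv2.contourArea).reshape(-1,2).astype(float)
P=back(c,ct,p[2]-.180+.0015)[:,:2];print(cv2.minAreaRect((P*1000).astype(np.float32)))
```

```text
[ 0.51098674 -0.11765709  0.33758131] [ 3.14133816e+00 -3.84438494e-04  3.37354885e-02] 0.04879740366003122 [ 0.4366917   1.18381501 -3.02361161] [-0.02044279  0.06044817  0.01069968]
((544.0399780273438, -116.69416046142578), (119.92777252197266, 50.15385437011719), 3.076641798019409)
```

View pics/w4.png

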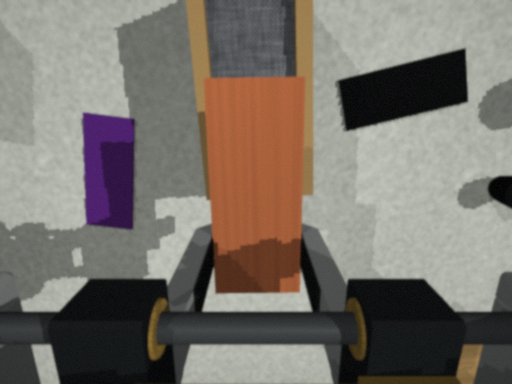

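Blank held flat (pixel rows 77–292, rectangle 119.9 × 50.2 mm, no droop). Its centre is 33 mm ahead of the TCP.

>>> play_rows --translation '[[0, 0, 0], [0, 0, 0], [0, 0, 0], [0, 0, 0], [0.05, -0.4, 0], [0.1, -0.7, 0], [0.1, -0.7, 0], [0.1, -0.7, 0]]' --twist '[[0, 0, 0.3], [0, 0, 0.65], [0, 0, 0.65], [0, 0, 0.31], [0, 0, 0], [0, 0, 0], [0, 0, 0], [0, 0, 0]]' --gripper '[-1, -1, -1, -1, -1, -1, -1, -1]'

```text
time: 13.75
tool_pos: [0.5404, -0.0202, 0.336]
ee_rot: [3.142, 0.003, -0.158]
wrist_force: [0.5, -0.3, -2.2]
width: 0.049
finger_force: 30.0
```

>>> play_rows --translation '[[0.1, -0.7, 0], [0.1, -0.7, 0], [0.1, -0.7, 0], [0.1, -0.7, 0], [0.1, -0.7, 0], [0, -0.7, 0], [0, -0.4, 0], [0, 0, 0]]' --twist '[[0, 0, 0], [0, 0, 0], [0, 0, 0], [0, 0, 0], [0, 0, 0], [0, 0, 0], [0, 0, 0], [0, 0, 0]]' --gripper '[-1, -1, -1, -1, -1, -1, -1, -1]'

```text
time: 14.55
tool_pos: [0.5889, 0.1592, 0.336]
ee_rot: [3.141, 0.002, -0.154]
wrist_force: [-0.6, -0.3, -2.6]
width: 0.0496
finger_force: 30.0
```

```bash
cat >> h.py <<'E'
def held(z=None):
    o=robot.get_obs();p=o["tool_pos"];c=cam("wrist");im=robot.snapshot("wrist")
    m=copper(im);ct=max(cv2.findContours(m,0,1)[0],key=cv2.contourArea).reshape(-1,2).astype(float)
    P=back(c,ct,z or p[2]-.180+.0015)[:,:2];print("sheet",cv2.minAreaRect((P*1000).astype(np.float32)),np.round(p,4),np.round(o["ee_rot"],3),np.round(o["wrist_force"],1));return im
E
python3 - <<'E'
from h import *
im=held();cv2.imwrite("pics/w5.png",im[:,:,::-1])
to(.5889,.1577,.2315,-.157)
robot.snapshot("scene")
for n in ("scene","top"):
  robot.snapshot(n);print([(np.round(d["centre"],3),round(d["score"],2)) for d in robot.spot_point("block_top",n)])
E
```

```text
sheet ((621.0784912109375, 153.60635375976562), (50.15678787231445, 119.26296997070312), 81.63597869873047) [0.5889 0.1592 0.336 ] [ 3.141e+00  2.000e-03 -1.540e-01] [-0.6 -0.3 -2.6]
shift units total [5.000e-03 1.000e-03 2.621e+00] turn units [0.015 0.017 0.012]
[(array([0.62 , 0.155, 0.04 ]), 0.81)]
[(array([ 0.619, -0.404, -0.002]), 0.62), (array([0.621, 0.152, 0.049]), 0.39)]
```

>>> play_rows --translation '[[0, 0, 0.3], [0, 0, 0.5], [0, 0, 0.5], [0, 0, 0.5], [0, 0, 0.4], [0, 0, 0.2], [0, 0, 0.1], [0, 0, 0]]' --twist '[[0, 0, 0], [0, 0, 0], [0, 0, 0], [0, 0, 0], [0, 0, 0], [0, 0, 0], [0, 0, 0], [0, 0, 0]]' --gripper '[-1, -1, -1, -1, -1, -1, -1, -1]'

```text
time: 15.65
tool_pos: [0.589, 0.1573, 0.237]
ee_rot: [3.141, 0.001, -0.158]
wrist_force: [0.4, 0.2, -1.0]
width: 0.0491
finger_force: 30.0
```

Run:
```python
from h import *
im=held();cv2.imwrite("pics/w6.png",im[:,:,::-1])
to(.5889,.1577,.2275,-.157)
```

```text
sheet ((621.4373168945312, 151.74020385742188), (50.1021614074707, 119.39386749267578), 81.77489471435547) [0.589  0.1573 0.237 ] [ 3.141e+00  1.000e-03 -1.580e-01] [ 0.4  0.2 -1. ]
shift units total [-0.011 -0.006  0.258] turn units [-0.002 -0.008 -0.004]
```

View pics/w6.png

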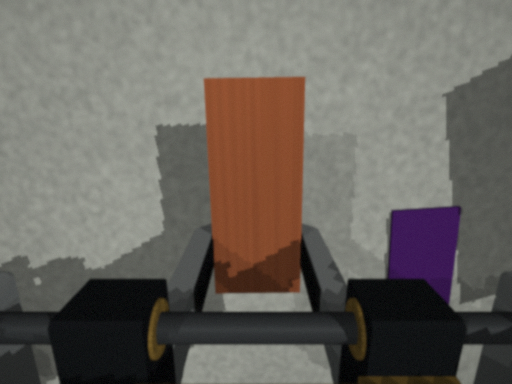

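The held blank hides the block (shadow on both sides of it, rows 125–240), and its centre reads (0.6214, 0.1517), within 1 mm of the block's. Lowering gently.

>>> play_rows --translation '[[0, 0, 0.08], [0, 0, 0.06], [0, 0, 0.04], [0, 0, 0.02], [0, 0, 0], [0, 0, 0]]' --twist '[[0, 0, 0], [0, 0, 0], [0, 0, 0], [0, 0, 0], [0, 0, 0], [0, 0, 0]]' --gripper '[-1, -1, -1, -1, -1, -1]'

```text
time: 16.3
tool_pos: [0.5891, 0.1575, 0.2295]
ee_rot: [-3.142, -0.0, -0.157]
wrist_force: [0.3, 0.2, -2.1]
width: 0.0487
finger_force: 30.0
```

>>> play_rows --translation '[[0, 0, 0.02], [0, 0, 0.02], [0, 0, 0], [0, 0, 0]]' --twist '[[0, 0, 0], [0, 0, 0], [0, 0, 0], [0, 0, 0]]' --gripper '[-1, -1, -1, -1]'

```text
time: 16.7
tool_pos: [0.5891, 0.1575, 0.2278]
ee_rot: [3.142, -0.0, -0.157]
wrist_force: [-0.4, 0.2, -2.1]
width: 0.0489
finger_force: 30.0
```

>>> play_rows --translation '[[0, 0, 0.02], [0, 0, 0.01], [0, 0, 0], [0, 0, 0]]' --twist '[[0, 0, 0], [0, 0, 0], [0, 0, 0], [0, 0, 0]]' --gripper '[-1, -1, -1, -1]'

```text
time: 17.1
tool_pos: [0.5891, 0.1575, 0.2267]
ee_rot: [-3.142, -0.0, -0.157]
wrist_force: [-0.0, -0.6, -1.2]
width: 0.0487
finger_force: 30.0
```

>>> play_rows --translation '[[0, 0, 0.015], [0, 0, 0], [0, 0, 0]]' --twist '[[0, 0, 0], [0, 0, 0], [0, 0, 0]]' --gripper '[-1, -1, -1]'

```text
time: 17.4
tool_pos: [0.5891, 0.1575, 0.2265]
ee_rot: [-3.142, -0.0, -0.157]
wrist_force: [-1.3, -1.1, 1.7]
width: 0.0488
finger_force: 30.0
```

>>> play_rows --translation '[[0, 0, 0], [0, 0, 0], [0, 0, 0], [0, 0, 0], [0, 0, 0], [0, 0, 0], [0, 0, 0], [0, 0, 0]]' --twist '[[0, 0, 0], [0, 0, 0], [0, 0, 0], [0, 0, 0], [0, 0, 0], [0, 0, 0], [0, 0, 0], [0, 0, 0]]' --gripper '[-1, 0.1, 0.2, 0.3, 0.5, 0.7, 0.8, 0.8]'

```text
time: 18.2
tool_pos: [0.5891, 0.1575, 0.2259]
ee_rot: [3.141, -0.0, -0.157]
wrist_force: [-0.2, 0.1, -0.0]
width: 0.0844
finger_force: 0.0
```

>>> play_rows --translation '[[0, 0, -0.2], [0, 0, -0.5], [0, 0, -0.8], [0, 0, -0.8], [0, 0, -0.5], [0, 0, 0], [0, 0, 0]]' --twist '[[0, 0, 0], [0, 0, 0], [0, 0, 0], [0, 0, 0], [0, 0, 0], [0, 0, 0], [0, 0, 0]]' --gripper '[0.8, 0.8, 0.8, 0.8, 0.8, 0.8, 0.8]'

```text
time: 18.9
tool_pos: [0.589, 0.1575, 0.3382]
ee_rot: [-3.141, -0.001, -0.157]
wrist_force: [-0.2, -0.5, 0.0]
width: 0.085
finger_force: 0.0
```

Run:
```python
from h import *
im=held(.048);cv2.imwrite("pics/w7.png",im[:,:,::-1])
```

```text
sheet ((621.8252563476562, 152.17642211914062), (49.03218460083008, 119.08393096923828), 81.82052612304688) [0.589  0.1575 0.3382] [-3.141e+00 -1.000e-03 -1.570e-01] [-0.2 -0.5  0. ]
```

View pics/w7.png

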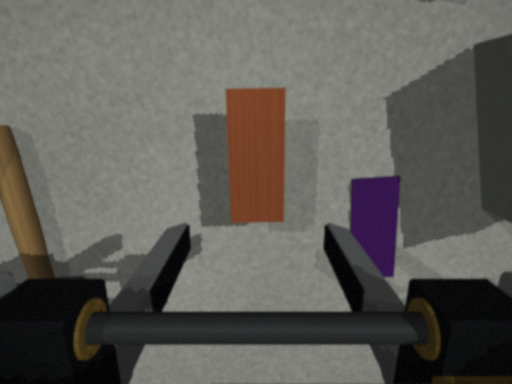

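The blank lies released on the block (pixel (256,155)), centred at (0.622, 0.152), yaw -0.143, at the block's height. The gripper is clear, so I'm handing in.

```bash
python3 -c "
from bench import robot
print(robot.close_job())"
```

```text
the job is handed in; nothing more can be done
None
```

The copper blank lies flat on the soldering block, released and measured within about 1 mm of the block's centre; the job is handed in, and no verdict was returned.

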